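# Release the eccentric cam lock and push the slide home to seat a circuit board

## Task

On the plywood board fixture, push the eccentric cam round by its upright handle until the cam's low point faces the slide's roller (the handle then points straight ahead, the way the slide travels). Only then push the metal slide forward until it is fully home and has seated the circuit board in its connector. Do it all by pushing with the fingertips: do not grip the handle, do not touch or lift the board, leave everything else where it stands, and finish clear of everything.

Things in the scene. Friction and masses are not known exactly. Their poses are not given: they have to be found in the camera images.
- fixture: board fixture, fixed: plywood base 290 x 280 x 18 mm. Its x axis is the slide's forward direction (away from the robot), y its left. Origin on the table surface; base spans x -170 to 120, y -120 to 160 mm. From back to front: slide, board between aluminium guides, black connector (44 mm tall, the highest fixed part); the cam is left of the slide
- slide (a joint): travel of the slide along the fixture's +x, m: 0 fully back, 0.027 fully home at its stop. Starts at 0 to 0.004, stays where it is left, takes about 4 to 6 N to push. Unless the cam's low point faces the roller, the roller meets the cam and the slide cannot go home
- push_face (a point): centre of the slide's flat rear face (facing the fixture's -x), the face to push: 90 mm wide, 38 mm high, its middle 39 mm above the table (edges at 20 and 58 mm). The slide is an aluminium block 88 mm long, 90 mm wide. Moves with the slide
- roller (a point): top centre of the slide's steel follower roller, 16 mm diameter, upright axis, carried on an arm at the block's left side; its top is 36 mm above the table. It travels along x straight towards the cam's pivot. Moves with the slide
- cam_turn (a joint): angle of the cam about the vertical axis through cam_pivot, rad, counterclockwise from above: 0 when the low point faces the roller and the handle points along the fixture's +x; +1.57: handle to its +y. Starts at 1.5 to 2.5; range -0.9 to 3.0, no stop or detent at 0. Friction only (0.12 N m, about 2 N at the handle): stays where it is left
- cam_pivot (a point): the cam's pivot axis, at fixture x -44, y 75 mm; point 34 mm above the table. The cam is a steel disc, 60 mm diameter, 12 mm thick, its centre 12 mm off the pivot towards the handle (high point 42 mm from the pivot on the handle's side, low point 18 mm on the opposite side)
- cam: the eccentric cam with its handle: on the disc a flat dark steel arm (16 mm wide, top 42 mm above the table) with an upright black round post at its end, 14 mm diameter, axis 65 mm from the pivot, top 80 mm above the table. Origin on the pivot axis, x axis along the arm towards the post
- handle_mid (a point): point on the axis of the upright handle post, 63 mm above the table
- board: circuit board on a black carrier, 100 x 70 x 8 mm, about 0.12 kg, loose between the guides in front of the slide; the slide pushes it. Origin under its centre, x lengthwise along the fixture's x
- board_home (a point): where the board's origin lies once it is seated in the connector
- screw_jar: small clear screw jar with steel lid, 40 mm diameter, 45 mm tall, standing on the fixture's base left of the connector; origin under its centre
- heatsink: finned aluminium heatsink 40 x 30 x 22 mm, standing on the fixture's base right of the board guides; origin under its centre
- standoff: small round brass standoff, 18 mm diameter, 28 mm tall, standing on the fixture's base at its rear left corner; origin under its centre
- mug: white mug 80 mm diameter, 90 mm tall, on the table to the left; origin under its centre
- flux_bottle: white bottle 44 mm diameter, 110 mm tall, on the table to the right; origin under its centre
- screwdriver: black-handled screwdriver lying on the table to the right; origin under its middle
- tape_roll: paper tape roll 84 mm diameter, 20 mm tall, lying on the table at the far left; origin under its centre
Not all that is in view belongs to the job. There is more than one size of the board; the one meant has the size given above.

How it is judged:
By the outcome, as a careful person would: the job done as asked, in the order asked, and still so for the second after the job is handed in, with the robot touching nothing.
It also fails if it takes over 51 s, if anything falls off the work surface, if the arm or the gripper's body presses on something with over 40 N, if the wrist force passes 120 N, or if a joint passes its speed limit or range.

## Robot

A 6-joint arm with a two-finger parallel gripper is mounted at the origin on the work surface. World frame = base frame: x ahead of the robot, y to its left, z up, the work surface at z = 0. Lengths are in mm, angles in rad, forces in N, time in s.
With the tool pointing down it reaches from about 350 to 875 mm from the base axis. Payload 4.2 kg.
Tool frame: the origin (TCP) lies at the very end of the fingers, on their centre line; the grasp point (between the pads) lies 19 mm behind it; z points along the fingers, y is the line along which they close (so a half turn about z gives the same grasp; the last joint's range is limited). The gripper opens to 85 mm and grips with 20 to 120 N. Pads are 22 mm wide; open, the fingers measure 114 mm over their backs; the gripper's body (76 mm by 85 mm) begins 54 mm behind the grasp point. The pads swing forward as they close: fully open they stand 13 mm farther back than shut.
Start: joints at [-1.052, 0.385, 0.008, 0, -1.194, -0.259], TCP at [160.571, -604, 231.312] pointing down, gripper open.
Joint ranges: [-3.14, 3.14], [-1.21, 2.06], [-1.07, 1.41], [-3.16, 2.05], [-2.99, -0.16], [-3.1, 3.1]. Speed limits (rad/s): [2.79, 2.79, 3.14, 3.14, 3.14, 3.14].

## Interface

Orientations are given as a unit quaternion [x, y, z, w].
In Python, from bench import arm, optics gives the robot as it stands. The module is installed in compiled form; this text tells all that it offers.
- The arm moves only by the tool step_arm, never from a script. Its argument "motion" is a list of rows, each an object with "dr": the turn, a rotation vector about the tool's x, y, z in units of 8 degrees (1.0 is 8 degrees), a list of three; "slide": the shift along the tool's x, y, z in mm, a list of three; "jaw": the finger opening in mm, from 0 to 85.4. A call has exactly 8 rows; each row is the pose to reach, as a shift and turn from the pose commanded when the call began, along the tool's axes at that moment; what a row does not reach only later rows make up. A row lasts 1/8 s, in which the tool goes at most 62.5 mm and 10.7 degrees, less where a joint would pass 70% of its speed; a pose out of reach is approached as far as the arm can. A call with a gripper value outside its range is refused whole. The fingers move at their own pace and stop on an object; the grip force is fixed at half the most. Time passes only in rows, so rows that repeat a pose let the fingers close, or fill a call up. It gives the time, the measured TCP pose, the force, the opening and the grip force at its end, in the units of the state.
- arm.read_state(): the state, without advancing time (a new reading comes with each control period).
- optics.get_image(name): name is "scene" or "top" or "wrist"; returns the picture (480x640x3 uint8, blue, green, red); there is no depth.
- optics.camera_info(name): a dict with "camera_matrix" (3x3 intrinsics, pixels), "view" (4x4, takes a point from world to camera coordinates); the wrist camera has in their place "T_tool_cam" (4x4, takes a point from camera to tool coordinates, whose origin is the TCP and whose axes are the flange's). Camera axes: x right, y up, looking along -z (the intrinsics and any distortion apply to the point x, -y, -z); pixel columns grow to the right and rows downward; lengths in mm; the calibration is good to about 2 mm. A picture is of the moment at which its call begins: read the wrist's pose just before it. camera_info takes no time and is no camera call.
- arm.job_done(): hands the job in; it is judged then, once.
The state is a dict: "clock": time; "joints": joint angles; "joint_vel": joint speeds; "joint_efforts": joint torques, N m; "position": TCP position; "ee_rot": TCP orientation; "contact_force": force on the tool from outside, world axes, zero at the start; "wrist_torque": the same for the moment, N m; "gripper_width": finger opening in mm; "grasp_force": force on a finger pad.
Only numpy, scipy, OpenCV 4.12 (cv2) and the standard library are available. Lean on these libraries where they do the work, as an engineer would, in place of code of your own. Each camera call takes 0.05 s, during which the arm holds its last target. There are 200 camera calls.

## Working session

There is one attempt and no reset: what is moved stays moved. The work goes in short steps, Python scripts to look and compute and a tool call to move; the robot and the scene stay as the last step left them, time stands still between calls to the robot, and variables do not carry over. Pictures are saved under pics/ and viewed, at most 10 in all, crops included, and the job is handed in when it is done.

Besides the shell and the picture viewer there is one more tool, called after ">>>" as name(argument=value, ...) on one line, values as JSON. step_arm: Moves the arm, as the interface text tells. Its arguments: {"type":"object","properties":{"motion":{"type":"array","items":{"type":"object","properties":{"dr":{"type":"array","items":{"type":"number"}},"slide":{"type":"array","items":{"type":"number"}},"jaw":{"type":"number"}}}}},"required":["motion"]}

```bash
mkdir -p pics; cat > h.py <<'E'
import numpy as np, cv2
from bench import arm, optics
def ray(name,u,v,z):
    i=optics.camera_info(name);K=np.array(i["camera_matrix"]);V=np.array(i["view"])
    d=np.linalg.inv(K)@[u,v,1];d=np.array([d[0],-d[1],-d[2]])
    R=V[:3,:3];c=-R.T@V[:3,3];w=R.T@d
    return c+w*(z-c[2])/w[2]
E
python3 - <<'E'
from h import *
s=arm.read_state();print(s)
for n in("top","scene"):
    cv2.imwrite(f"pics/{n}0.png",optics.get_image(n));print(optics.camera_info(n))
print(optics.camera_info("wrist"))
E
```

```text
{'clock': 0.0, 'joints': array([-1.05239706e+00,  3.85535114e-01,  6.58008467e-03, -5.05680725e-04,
       -1.19397225e+00, -2.58603222e-01]), 'joint_vel': array([-7.19811522e-04,  1.54868633e-03,  1.91581099e-03, -7.34908243e-05,
        1.57978022e-03,  1.76094580e-03]), 'joint_efforts': array([ 7.73041429e-04, -3.92287803e+01,  1.88401437e+01,  4.18627962e+00,
       -4.70506478e-03,  6.19253257e-06]), 'position': array([ 160.41657999, -603.44262035,  230.21562523]), 'ee_rot': array([-1.29440445e-01,  9.91586598e-01,  1.07509217e-03, -1.86115231e-04]), 'contact_force': array([ 0.33860921, -1.11413283,  0.04746888]), 'wrist_torque': array([ 0.01518101, -0.01401361,  0.00551129]), 'grasp_force': 0.0, 'gripper_width': 85.08261828607702}
{'camera_matrix': array([[536.39506219,   0.        , 318.36352337],
       [  0.        , 536.39506219, 237.67309554],
       [  0.        ,   0.        ,   1.        ]]), 'view': array([[ 6.93965798e-02, -9.97581032e-01, -4.02494977e-03,
        -3.16413873e+01],
       [ 9.76050834e-01,  6.70638623e-02,  2.06947355e-01,
        -6.01610414e+02],
  
[... 521 characters left out ...]
       [ 3.55186647e-01, -6.70034898e-01,  6.51840227e-01,
        -1.39397660e+03],
       [ 0.00000000e+00,  0.00000000e+00,  0.00000000e+00,
         1.00000000e+00]])}
{'camera_matrix': array([[338.36268781,   0.        , 319.79399985],
       [  0.        , 338.36268781, 239.37904817],
       [  0.        ,   0.        ,   1.        ]]), 'T_tool_cam': array([[-1.14497948e-03,  9.46010830e-01,  3.24132996e-01,
         8.42520549e+01],
       [ 9.99999110e-01,  8.61126535e-04,  1.01916016e-03,
        -4.08201622e-01],
       [ 6.85017028e-04,  3.24133874e-01, -9.46010974e-01,
        -1.41904631e+02],
       [ 0.00000000e+00,  0.00000000e+00,  0.00000000e+00,
         1.00000000e+00]])}
```

View pics/top0.png

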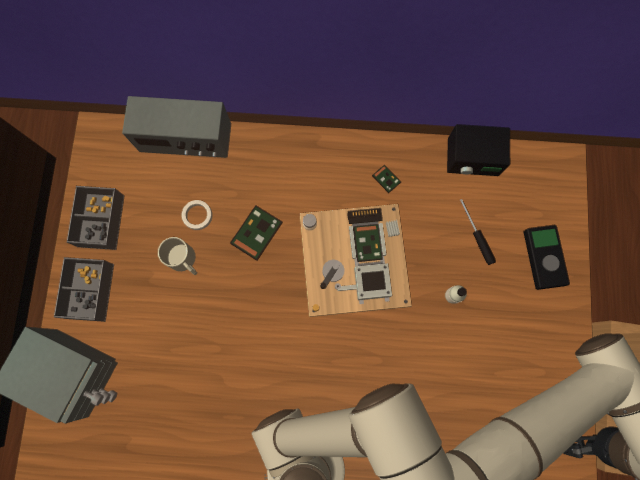

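View pics/scene0.png

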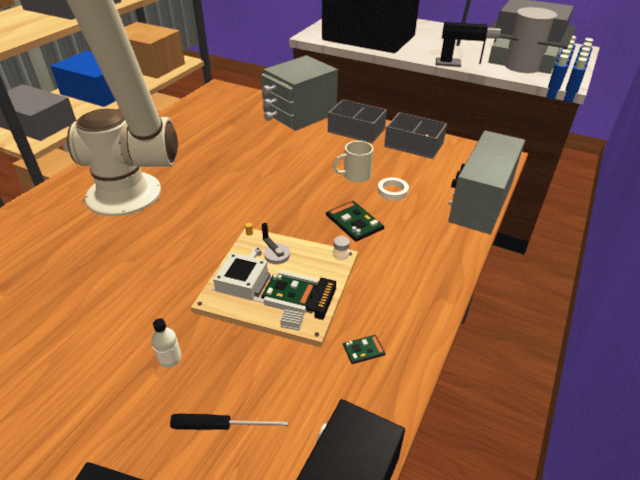

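The top view shows the fixture with corners at about (300,214), (398,205), (410,306) and (308,316). The cam is near (333,270), with its arm pointing back-left to the post near (325,285). The slide is at (373,281). The scene view agrees.

```bash
python3 - <<'E'
from h import *
im=cv2.imread("pics/top0.png")
hsv=cv2.cvtColor(im,cv2.COLOR_BGR2HSV)
c=im[195:325,290:420];cv2.imwrite("pics/c0.png",cv2.resize(c,(600,600),interpolation=cv2.INTER_CUBIC))
# plywood: bright pale
print(hsv[225,325],hsv[310,350],hsv[330,350],hsv[240,290])
m=((hsv[...,2]>185)&(hsv[...,0]<30)&(hsv[...,1]>60)).astype(np.uint8)
m[:195]=0;m[325:]=0;m[:,:290]=0;m[:,420:]=0
m=cv2.morphologyEx(m,cv2.MORPH_OPEN,np.ones((3,3)))
cs=max(cv2.findContours(m,0,2)[0],key=cv2.contourArea)
r=cv2.minAreaRect(cv2.convexHull(cs));b=cv2.approxPolyDP(cv2.convexHull(cs),6,True)[:,0]
print(b)
for p in b:print(ray("top",*p,18))
P=np.array([ray("top",*p,18)[:2] for p in cv2.convexHull(cs)[:,0]],np.float32)
print(cv2.minAreaRect(P),cv2.boxPoints(cv2.minAreaRect(P)))
E
```

```text
[ 16 128 184] [ 15 126 199] [ 13 164 152] [ 13 162 137]
[[319 220]
 [326 313]
 [309 315]
 [301 224]]
[662.46198196  12.50452687  18.        ]
[405.56584706 -24.27431869  18.        ]
[397.03878421  21.19042314  18.        ]
[647.51559124  61.98287338  18.        ]
((529.3599853515625, 16.846847534179688), (262.14691162109375, 53.312442779541016), 9.58688735961914) [[395.67767    21.301413 ]
 [404.55646   -31.266476 ]
 [663.0423     12.3922825]
 [654.1635     64.960175 ]]
```

View pics/c0.png

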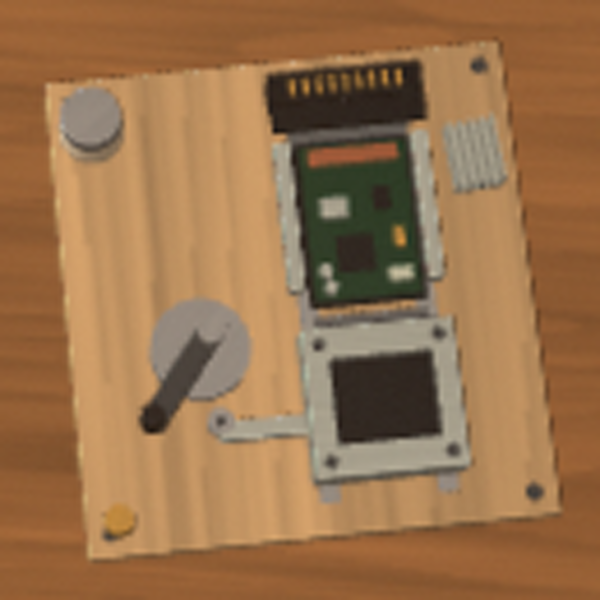

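The crop (4.6x) shows the base corners at (45,83), (497,42), (560,512) and (90,558), the disc centre at (200,348) and the post top at about (153,413). The roller is at (222,422) and the slide's rear top edge runs (315,480) to (468,467).

```bash
cat >> h.py <<'E'
def C(x,y):return 290+(x+.5)/600*130-.5,195+(y+.5)/600*130-.5
E
python3 - <<'E'
from h import *
px=[(45,83),(497,42),(560,512),(90,558)]
W=np.array([ray("top",*C(*p),18)[:2] for p in px])
F=np.array([(120,160),(120,-120),(-170,-120),(-170,160)],float)
wc,fc=W.mean(0),F.mean(0)
U,S,Vt=np.linalg.svd((F-fc).T@(W-wc));R=(Vt.T@U.T)
t=wc-R@fc;print("yaw",np.arctan2(R[1,0],R[0,0]),"t",t);print(W-(F@R.T+t))
np.savez("fx.npz",R=R,t=t)
f=lambda p,z:R.T@(ray("top",*C(*p),z)[:2]-t)
print("disc",f((200,348),34),"post",f((153,411),80),"roller",f((222,421),36),"rear",f((315,481),58),f((468,467),58),"standoff",f((119,518),28),"jar",f((91,115),45),"pivotW",R@[-44,75]+t)
d=f((153,411),80)-[-44,75];print("ang",np.arctan2(d[1],d[0]),np.hypot(*d))
E
```

```text
yaw 0.16608667173836755 t [ 588.4662019  -107.38131333]
[[-0.28572977 -1.15757715]
 [-1.90790769  1.38222665]
 [ 0.84673381  1.28820589]
 [ 1.34690365 -1.51285539]]
disc [-54.10695814  82.15159298] post [-94.13632659 114.1039407 ] roller [-98.49571791  73.82434184] rear [-140.49169861   25.35759394] [-141.02428601  -62.80817146] standoff [-148.1853324   139.15212166] jar [ 90.10932008 132.94335574] pivotW [532.67236237 -40.68762945]
ang 2.479196048743909 63.582776139288946
```

```bash
cat >> h.py <<'E'
from scipy.spatial.transform import Rotation as Ro
D=np.load("fx.npz");FR,ft=D["R"],D["t"]
def goal(x,y,z):
    "slide & dr to put TCP at fixture (x,y), world z, tool x=-fx, y=+fy, z down"
    s=arm.read_state();T=Ro.from_quat(s["ee_rot"])
    w=np.r_[FR@[x,y]+ft,z];X=np.array([-FR[0,0],-FR[1,0],0]);Z=np.array([0,0,-1.])
    G=Ro.from_matrix(np.c_[X,np.cross(Z,X),Z])
    print("slide",T.inv().apply(w-s["position"]).round(1),"dr",((T.inv()*G).as_rotvec()/np.radians(8)).round(2))
def where():
    s=arm.read_state();print(round(s["clock"],2),"fix",(FR.T@(s["position"][:2]-ft)).round(1),"z",s["position"][2].round(1),"F",s["contact_force"].round(1),s["gripper_width"].round(1))
E
python3 -c "
from h import *
where();goal(-135,117,200)"
```

```text
Traceback (most recent call last):
  File "h.py", line 18, in where
    s=arm.read_state();print(round(s["clock"],2),"fix",(FR.T@(s["position"][:2]-ft)).round(1),"z",s["position"][2].round(1),"F",s["contact_force"].round(1),s["gripper_width"].round(1))
                                                                                                                                                            ^^^^^^^^^^^^^^^^^^^^^^^^
AttributeError: 'float' object has no attribute 'round'
```

```bash
sed -i 's/s\["gripper_width"\].round(1)/round(s["gripper_width"],1)/' h.py
python3 -c "
from h import *
where();goal(-135,117,200)"
```

```text
0.1 fix [-504.2 -418.5] z 230.3 F [-0.2 -0.7 -0.3] 85.5
slide [-417.6  498.6   31.3] dr [ 0.01 -0.    0.67]
```

>>> step_arm(motion=[{"slide": [-30,36,0],"dr": [0,0,0.1],"jaw": 0},{"slide": [-65,78,0],"dr": [0,0,0.2],"jaw": 0},{"slide": [-100,120,0],"dr": [0,0,0.3],"jaw": 0},{"slide": [-135,162,0],"dr": [0,0,0.4],"jaw": 0},{"slide": [-170,204,0],"dr": [0,0,0.5],"jaw": 0},{"slide": [-205,246,0],"dr": [0,0,0.6],"jaw": 0},{"slide": [-240,288,0],"dr": [0,0,0.67],"jaw": 0},{"slide": [-275,330,0],"dr": [0,0,0.67],"jaw": 0}])

```text
clock: 1.1
position: [341.8, -212.7, 231.2]
ee_rot: [-0.083, 0.997, 0.0, 0.0]
contact_force: [0.5, -0.7, 0.7]
gripper_width: -0.2
grasp_force: 0.0
```

```bash
python3 -c "
from h import *
where();goal(-135,117,150)"
```

```text
1.1 fix [-260.7  -63.1] z 231.2 F [ 0.5 -0.7  0.7] -0.2
slide [-125.7  180.1   81.3] dr [ 0.  0. -0.]
```

>>> step_arm(motion=[{"slide": [-30,43,10],"dr": [0,0,0],"jaw": 0},{"slide": [-60,86,30],"dr": [0,0,0],"jaw": 0},{"slide": [-90,129,50],"dr": [0,0,0],"jaw": 0},{"slide": [-115,165,70],"dr": [0,0,0],"jaw": 0},{"slide": [-125,180,81],"dr": [0,0,0],"jaw": 0},{"slide": [-125,180,81],"dr": [0,0,0],"jaw": 0},{"slide": [-125,180,81],"dr": [0,0,0],"jaw": 0},{"slide": [-125,180,81],"dr": [0,0,0],"jaw": 0}])

```text
clock: 2.1
position: [434.9, -17.1, 150.9]
ee_rot: [-0.082, 0.997, 0.0, 0.001]
contact_force: [-0.1, -0.0, 0.4]
gripper_width: -0.3
grasp_force: 0.0
```

```bash
python3 - <<'E'
from h import *
where();goal(-132,117,55)
s=arm.read_state();im=optics.get_image("wrist");cv2.imwrite("pics/w1.png",im)
np.savez("w1.npz",p=s["position"],q=s["ee_rot"])
E
```

```text
2.1 fix [-136.5  114.4] z 150.9 F [-0.1 -0.   0.4] -0.3
slide [-4.4  2.6 95.9] dr [ 0.    0.01 -0.01]
```

View pics/w1.png

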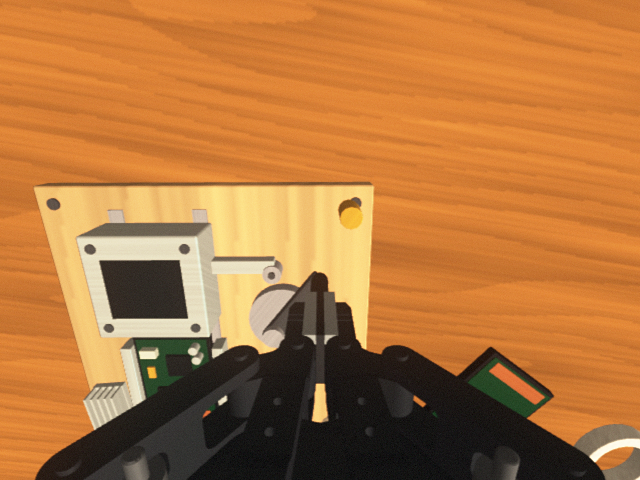

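The wrist view (up in the image is towards the robot) shows the post top near (319,281) just beyond the closed fingertips. The standoff is at (350,217), the roller at (272,273) and the slide's rear top edge at row 237.

```bash
cat >> h.py <<'E'
def wray(u,v,z,p,q):
    i=optics.camera_info("wrist");K=np.array(i["camera_matrix"]);M=np.array(i["T_tool_cam"])
    d=np.linalg.inv(K)@[u,v,1];d=np.array([d[0],-d[1],-d[2]]);T=Ro.from_quat(q)
    c=p+T.apply(M[:3,3]);w=T.apply(M[:3,:3]@d);P=c+w*(z-c[2])/w[2]
    return (FR.T@(P[:2]-ft)).round(1)
E
python3 - <<'E'
from h import *
w=np.load("w1.npz");f=lambda u,v,z:wray(u,v,z,w["p"],w["q"])
print("post",f(319,280,80),"standoff",f(350,217,28),"roller",f(272,272,36),"corner L",f(373,184,18),"corner R",f(37,186,18),"slide rear",f(77,238,58),f(210,224,58))
M=np.array(optics.camera_info("wrist")["T_tool_cam"]);c=np.linalg.inv(M)@[0,0,0,1];print("tcp px",320+338.4*c[0]/-c[2],239.4-338.4*c[1]/-c[2])
E
```

```text
post [-117.9  113.1] standoff [-148.9  138.2] roller [-104.   74.] corner L [-173.9  157. ] corner R [-172.9 -116.6] slide rear [-141.6  -64.2] [-152.1   34.4]
tcp px 321.3904566704392 309.907873985705
```

>>> step_arm(motion=[{"slide": [-1,1,24],"dr": [0,0,0],"jaw": 0},{"slide": [-2,2,48],"dr": [0,0,0],"jaw": 0},{"slide": [-2,3,72],"dr": [0,0,0],"jaw": 0},{"slide": [-2,3,90],"dr": [0,0,0],"jaw": 0},{"slide": [-2,3,95],"dr": [0,0,0],"jaw": 0},{"slide": [-2,3,95],"dr": [0,0,0],"jaw": 0},{"slide": [-2,3,95],"dr": [0,0,0],"jaw": 0},{"slide": [-2,3,95],"dr": [0,0,0],"jaw": 0}])

```text
clock: 3.15
position: [437.0, -12.8, 56.0]
ee_rot: [-0.083, 0.997, 0.0, 0.001]
contact_force: [0.7, -0.4, -0.8]
gripper_width: 0.2
grasp_force: 0.0
```

```bash
python3 - <<'E'
from h import *
where()
s=arm.read_state();im=optics.get_image("wrist");cv2.imwrite("pics/w2.png",im[150:400,200:440])
np.savez("w2.npz",p=s["position"],q=s["ee_rot"])
E
```

```text
3.15 fix [-133.8  118.3] z 56.0 F [ 0.7 -0.4 -0.8] 0.2
```

View pics/w2.png

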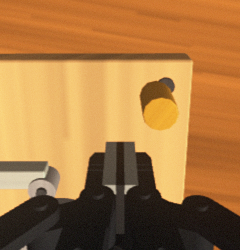

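The post is hidden behind the fingertips, which hold 19 mm short of it by the top-view measurement. I'm pushing forward along the arc.

>>> step_arm(motion=[{"slide": [-10,0,0],"dr": [0,0,0],"jaw": 0},{"slide": [-20,0,0],"dr": [0,0,0],"jaw": 0},{"slide": [-28,4,0],"dr": [0,0,0],"jaw": 0},{"slide": [-36,10,0],"dr": [0,0,0],"jaw": 0},{"slide": [-44,15,0],"dr": [0,0,0],"jaw": 0},{"slide": [-52,18,0],"dr": [0,0,0],"jaw": 0},{"slide": [-60,20,0],"dr": [0,0,0],"jaw": 0},{"slide": [-68,21,0],"dr": [0,0,0],"jaw": 0}])

```text
clock: 4.2
position: [500.4, 19.2, 54.9]
ee_rot: [-0.083, 0.997, -0.0, -0.001]
contact_force: [-2.5, 1.0, -1.0]
gripper_width: 0.2
grasp_force: 1.3
```

```bash
python3 - <<'E'
from h import *
where();im=optics.get_image("top")
cv2.imwrite("pics/c3.png",cv2.resize(im[195:325,290:420],(600,600),interpolation=cv2.INTER_CUBIC))
E
```

```text
4.2 fix [-66.  139.4] z 54.9 F [-2.5  1.  -1. ] 0.2
```

View pics/c3.png

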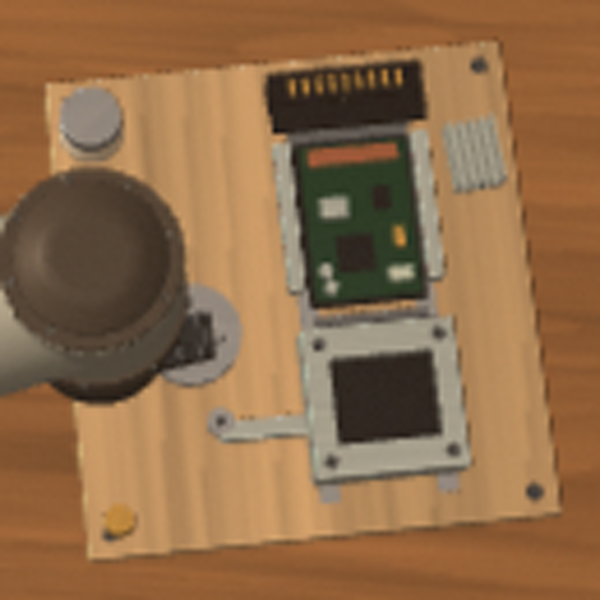

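The top view shows the cam followed: the disc centre is now near (192,335) and the arm points left, so the angle is about 1.6. The contact force is a plausible 2.7 N.

>>> step_arm(motion=[{"slide": [-8,0,0],"dr": [0,0,0],"jaw": 0},{"slide": [-16,-1,0],"dr": [0,0,0],"jaw": 0},{"slide": [-24,-3,0],"dr": [0,0,0],"jaw": 0},{"slide": [-32,-6,0],"dr": [0,0,0],"jaw": 0},{"slide": [-40,-10,0],"dr": [0,0,0],"jaw": 0},{"slide": [-44,-13,0],"dr": [0,0,0],"jaw": 0},{"slide": [-44,-13,0],"dr": [0,0,0],"jaw": 0},{"slide": [-30,-13,0],"dr": [0,0,0],"jaw": 0}])

```text
clock: 5.25
position: [532.8, 11.3, 55.6]
ee_rot: [-0.083, 0.997, 0.0, 0.001]
contact_force: [0.0, -0.1, 0.7]
gripper_width: 0.0
grasp_force: 0.0
```

```bash
python3 - <<'E'
from h import *
where()
E
```

```text
5.25 fix [-35.3 126.2] z 55.6 F [ 0.  -0.1  0.7] 0.0
```

>>> step_arm(motion=[{"slide": [2,12,0],"dr": [0,0,0],"jaw": 0},{"slide": [2,32,0],"dr": [0,0,0],"jaw": 0},{"slide": [0,45,0],"dr": [0,0,0],"jaw": 0},{"slide": [-12,45,0],"dr": [0,0,0],"jaw": 0},{"slide": [-28,45,0],"dr": [0,0,0],"jaw": 0},{"slide": [-38,45,0],"dr": [0,0,0],"jaw": 0},{"slide": [-38,45,0],"dr": [0,0,0],"jaw": 0},{"slide": [-38,45,0],"dr": [0,0,0],"jaw": 0}])

```text
clock: 6.25
position: [561.4, 61.5, 55.0]
ee_rot: [-0.083, 0.997, -0.0, -0.0]
contact_force: [-0.7, 0.3, 0.1]
gripper_width: -0.0
grasp_force: 0.0
```

```bash
python3 - <<'E'
from h import *
where();s=arm.read_state();im=optics.get_image("wrist")
np.savez("w4.npz",p=s["position"],q=s["ee_rot"]);cv2.imwrite("pics/w4.png",im)
E
```

```text
6.25 fix [  1.2 171.1] z 55.0 F [-0.7  0.3  0.1] -0.0
```

View pics/w4.png

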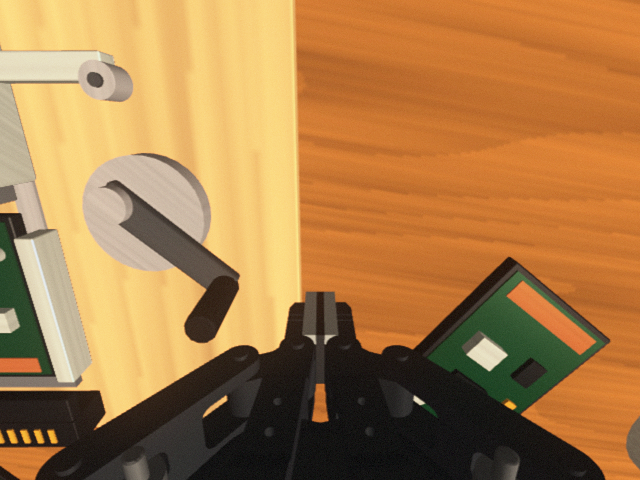

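The post top is at (201,330), the disc at (148,212) and the hub at about (113,205), with the handle now front-left. The fingertips are clear of the post to its left.

```bash
python3 - <<'E'
from h import *
w=np.load("w4.npz");f=lambda u,v,z:wray(u,v,z,w["p"],w["q"])
print("post",f(201,330,80),"disc",f(146,212,34),"roller",f(96,79,36),"armend hub",f(113,205,42),"edge y",f(299,250,18))
E
```

```text
post [ -4.4 122.6] disc [-41.6  84.3] roller [-101.3   73.6] armend hub [-47.   73.6] edge y [-15.4 158.6]
```

>>> step_arm(motion=[{"slide": [0,-10,0],"dr": [0,0,0],"jaw": 0},{"slide": [0,-21,0],"dr": [0,0,0],"jaw": 0},{"slide": [0,-31,0],"dr": [0,0,0],"jaw": 0},{"slide": [-4,-40,0],"dr": [0,0,0],"jaw": 0},{"slide": [-9,-49,0],"dr": [0,0,0],"jaw": 0},{"slide": [-13,-58,0],"dr": [0,0,0],"jaw": 0},{"slide": [-16,-66,0],"dr": [0,0,0],"jaw": 0},{"slide": [-17,-70,0],"dr": [0,0,0],"jaw": 0}])

```text
clock: 7.3
position: [590.7, -4.9, 55.5]
ee_rot: [-0.083, 0.997, 0.0, 0.0]
contact_force: [1.1, 3.0, 1.0]
gripper_width: 0.3
grasp_force: 1.2
```

>>> step_arm(motion=[{"slide": [0,0,0],"dr": [0,0,0],"jaw": 0},{"slide": [0,0,0],"dr": [0,0,0],"jaw": 0},{"slide": [0,0,0],"dr": [0,0,0],"jaw": 0},{"slide": [0,0,0],"dr": [0,0,0],"jaw": 0},{"slide": [0,0,0],"dr": [0,0,0],"jaw": 0},{"slide": [0,0,0],"dr": [0,0,0],"jaw": 0},{"slide": [0,0,0],"dr": [0,0,0],"jaw": 0},{"slide": [0,0,0],"dr": [0,0,0],"jaw": 0}])

```text
clock: 8.3
position: [590.2, -4.4, 55.3]
ee_rot: [-0.083, 0.997, -0.0, -0.0]
contact_force: [0.1, -0.3, -1.1]
gripper_width: -0.3
grasp_force: 0.0
```

```bash
python3 - <<'E'
from h import *
where();s=arm.read_state();im=optics.get_image("wrist")
np.savez("w5.npz",p=s["position"],q=s["ee_rot"]);cv2.imwrite("pics/w5.png",im)
E
```

```text
8.3 fix [ 18.8 101.3] z 55.3 F [ 0.1 -0.3 -1.1] -0.3
```

View pics/w5.png

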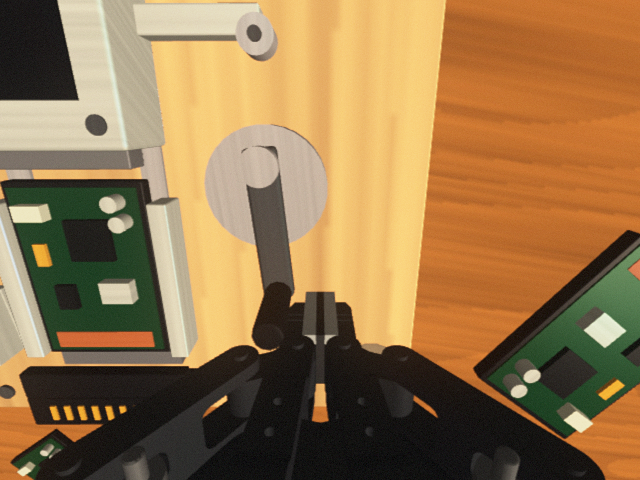

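The handle is now nearly straight ahead. The hub is at (260,167), the arm's far end at about (279,288), the post top at (268,335) and the disc centre at (266,184), with a few degrees left to turn.

```bash
python3 - <<'E'
from h import *
w=np.load("w5.npz");f=lambda u,v,z:wray(u,v,z,w["p"],w["q"])
im=cv2.imread("pics/w5.png")
for v in(190,210,230,250,270):
    g=im[v,225:325].max(1);d=np.where(g<110)[0]+225;u=(d.min()+d.max())/2;print(v,d.min(),d.max(),f(u,v,42))
h,p,r,d=f(260,167,42),f(268,335,80),f(254,33,36),f(266,184,34)
print("hub",h,"post",p,"roller",r,"disc",d,"guide edges",f(150,200,24),f(193,352,24))
E
```

```text
190 247 281 [-36.4  74.9]
210 251 283 [-26.9  75.8]
230 254 286 [-17.   76.7]
250 258 288 [-6.8 77.7]
270 261 291 [ 3.9 78.7]
hub [-46.8  73.7] post [15.7 79.6] roller [-101.1   73.3] disc [-37.8  74.7] guide edges [-27.8  12.3] [66.6 23.1]
```

>>> step_arm(motion=[{"slide": [0,-2,0],"dr": [0,0,0],"jaw": 0},{"slide": [0,-4,0],"dr": [0,0,0],"jaw": 0},{"slide": [0,-5,0],"dr": [0,0,0],"jaw": 0},{"slide": [0,-6,0],"dr": [0,0,0],"jaw": 0},{"slide": [0,-6.3,0],"dr": [0,0,0],"jaw": 0},{"slide": [0,-6.3,0],"dr": [0,0,0],"jaw": 0},{"slide": [0,-6.3,0],"dr": [0,0,0],"jaw": 0},{"slide": [0,-6.3,0],"dr": [0,0,0],"jaw": 0}])

```text
clock: 9.35
position: [591.3, -10.6, 55.4]
ee_rot: [-0.083, 0.997, -0.0, 0.0]
contact_force: [1.1, 1.8, 0.4]
gripper_width: -0.1
grasp_force: 0.9
```

```bash
python3 - <<'E'
from h import *
where()
s=arm.read_state();im=optics.get_image("wrist");cv2.imwrite("pics/w6.png",im)
f=lambda u,v,z:wray(u,v,z,s["position"],s["ee_rot"])
L=[]
for v in(180,190,200,210,220,230,240,250,260):
    g=im[v,250:360].max(1);d=np.where(g<110)[0]+250;u=(d.min()+d.max())/2;L.append(f(u,v,42));print(v,d.min(),d.max(),L[-1])
L=np.array(L);print("slope",np.polyfit(L[:,0],L[:,1],1))
E
```

```text
9.35 fix [18.8 95. ] z 55.4 F [1.1 1.8 0.4] -0.1
180 289 292 [-40.9  80.9]
190 259 292 [-36.3  73.9]
200 260 292 [-31.6  73.9]
210 260 293 [-26.8  73.9]
220 261 293 [-21.9  74. ]
230 262 293 [-16.9  74. ]
240 262 294 [-11.9  74. ]
250 263 294 [-6.7 74.1]
260 264 294 [-1.4 74.1]
slope [-0.08664514 72.88402047]
```

The arm slope is now 0.006 rad, so the cam is at its zero. I'll back off, rise and go behind the slide.

>>> step_arm(motion=[{"slide": [0,10,0],"dr": [0,0,0],"jaw": 0},{"slide": [0,25,-10],"dr": [0,0,0],"jaw": 0},{"slide": [0,25,-60],"dr": [0,0,0],"jaw": 0},{"slide": [0,20,-95],"dr": [0,0,0],"jaw": 0},{"slide": [45,-10,-95],"dr": [0,0,0],"jaw": 0},{"slide": [92,-45,-95],"dr": [0,0,0],"jaw": 0},{"slide": [140,-80,-95],"dr": [0,0,0],"jaw": 0},{"slide": [184,-114,-95],"dr": [0,0,0],"jaw": 0}])

```text
clock: 10.4
position: [426.9, -153.9, 151.0]
ee_rot: [-0.084, 0.996, -0.0, 0.0]
contact_force: [0.7, -0.3, 0.5]
gripper_width: 0.1
grasp_force: 0.0
```

>>> step_arm(motion=[{"slide": [0,0,0],"dr": [0,0,0],"jaw": 0},{"slide": [0,0,0],"dr": [0,0,0],"jaw": 0},{"slide": [0,0,20],"dr": [0,0,0],"jaw": 0},{"slide": [0,0,45],"dr": [0,0,0],"jaw": 0},{"slide": [0,0,70],"dr": [0,0,0],"jaw": 0},{"slide": [0,0,90],"dr": [0,0,0],"jaw": 0},{"slide": [0,0,90],"dr": [0,0,0],"jaw": 0},{"slide": [0,0,90],"dr": [0,0,0],"jaw": 0}])

```text
clock: 11.4
position: [429.9, -152.9, 60.9]
ee_rot: [-0.084, 0.996, -0.0, 0.001]
contact_force: [-0.2, 0.5, 0.1]
gripper_width: -0.2
grasp_force: 0.0
```

```bash
python3 - <<'E'
from h import *
where();goal(-163,-19,35)
E
```

```text
11.4 fix [-163.9  -18.7] z 60.9 F [-0.2  0.5  0.1] -0.2
slide [-0.9 -0.3 25.9] dr [-0.    0.01  0.01]
```

>>> step_arm(motion=[{"slide": [0,0,12],"dr": [0,0,0],"jaw": 0},{"slide": [0,0,24],"dr": [0,0,0],"jaw": 0},{"slide": [0,0,27],"dr": [0,0,0],"jaw": 0},{"slide": [-3,0,27],"dr": [0,0,0],"jaw": 0},{"slide": [-7,0,27],"dr": [0,0,0],"jaw": 0},{"slide": [-11,0,27],"dr": [0,0,0],"jaw": 0},{"slide": [-15,0,27],"dr": [0,0,0],"jaw": 0},{"slide": [-18,0,27],"dr": [0,0,0],"jaw": 0}])

```text
clock: 12.4
position: [445.4, -150.6, 33.2]
ee_rot: [-0.083, 0.997, 0.0, -0.001]
contact_force: [-3.1, -0.8, 2.3]
gripper_width: 0.0
grasp_force: 1.8
```

>>> step_arm(motion=[{"slide": [-2,0,0],"dr": [0,0,0],"jaw": 0},{"slide": [-4,0,0],"dr": [0,0,0],"jaw": 0},{"slide": [-6,0,0],"dr": [0,0,0],"jaw": 0},{"slide": [-8,0,0],"dr": [0,0,0],"jaw": 0},{"slide": [-10,0,0],"dr": [0,0,0],"jaw": 0},{"slide": [-12,0,0],"dr": [0,0,0],"jaw": 0},{"slide": [-14,0,0],"dr": [0,0,0],"jaw": 0},{"slide": [-16,0,0],"dr": [0,0,0],"jaw": 0}])

```text
clock: 13.4
position: [462.3, -147.7, 33.2]
ee_rot: [-0.083, 0.997, 0.0, -0.0]
contact_force: [-4.1, 1.3, 1.3]
gripper_width: -0.2
grasp_force: 2.0
```

```bash
python3 - <<'E'
from h import *
where()
E
```

```text
13.4 fix [-131.1  -18.9] z 33.2 F [-4.1  1.3  1.3] -0.2
```

>>> step_arm(motion=[{"slide": [-1,0,0],"dr": [0,0,0],"jaw": 0},{"slide": [-2,0,0],"dr": [0,0,0],"jaw": 0},{"slide": [-3,0,0],"dr": [0,0,0],"jaw": 0},{"slide": [-4,0,0],"dr": [0,0,0],"jaw": 0},{"slide": [-5,0,0],"dr": [0,0,0],"jaw": 0},{"slide": [-6,0,0],"dr": [0,0,0],"jaw": 0},{"slide": [-6,0,0],"dr": [0,0,0],"jaw": 0},{"slide": [-6,0,0],"dr": [0,0,0],"jaw": 0}])

```text
clock: 14.4
position: [466.9, -147.0, 33.2]
ee_rot: [-0.083, 0.997, 0.0, -0.001]
contact_force: [-6.2, 1.0, 3.4]
gripper_width: 0.0
grasp_force: 3.1
```

```bash
python3 - <<'E'
from h import *
where()
s=arm.read_state();im=optics.get_image("wrist");np.savez("w7.npz",p=s["position"],q=s["ee_rot"]);cv2.imwrite("pics/w7.png",im)
im=optics.get_image("top");cv2.imwrite("pics/c7.png",cv2.resize(im[195:325,290:420],(600,600),interpolation=cv2.INTER_CUBIC))
E
```

```text
14.4 fix [-126.5  -18.9] z 33.2 F [-6.2  1.   3.4] 0.0
```

>>> step_arm(motion=[{"slide": [-1,0,0],"dr": [0,0,0],"jaw": 0},{"slide": [-2,0,0],"dr": [0,0,0],"jaw": 0},{"slide": [-3,0,0],"dr": [0,0,0],"jaw": 0},{"slide": [-4,0,0],"dr": [0,0,0],"jaw": 0},{"slide": [-5,0,0],"dr": [0,0,0],"jaw": 0},{"slide": [-5,0,0],"dr": [0,0,0],"jaw": 0},{"slide": [-5,0,0],"dr": [0,0,0],"jaw": 0},{"slide": [-5,0,0],"dr": [0,0,0],"jaw": 0}])

```text
clock: 15.5
position: [466.8, -146.9, 33.1]
ee_rot: [-0.082, 0.997, 0.0, -0.006]
contact_force: [-14.5, -1.6, 13.0]
gripper_width: 0.1
grasp_force: 7.8
```

```bash
python3 - <<'E'
from h import *
where()
s=arm.read_state();im=optics.get_image("wrist");np.savez("w8.npz",p=s["position"],q=s["ee_rot"]);cv2.imwrite("pics/w8.png",im)
E
```

```text
15.5 fix [-126.6  -18.9] z 33.1 F [-14.5  -1.6  13. ] 0.1
```

View pics/w8.png

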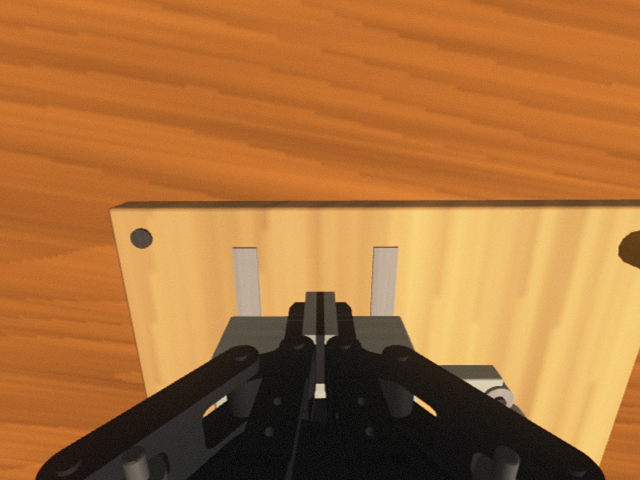

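The wrist view shows the fingertips on the slide's rear face, between the two rails. The slide has stopped, and the force rises with no motion. I'll back off and check from above.

>>> step_arm(motion=[{"slide": [8,0,0],"dr": [0,0,0],"jaw": 0},{"slide": [20,0,0],"dr": [0,0,0],"jaw": 0},{"slide": [35,0,-10],"dr": [0,0,0],"jaw": 0},{"slide": [40,0,-60],"dr": [0,0,0],"jaw": 0},{"slide": [40,0,-120],"dr": [0,0,0],"jaw": 0},{"slide": [40,-30,-165],"dr": [0,0,0],"jaw": 0},{"slide": [40,-90,-170],"dr": [0,0,0],"jaw": 0},{"slide": [40,-150,-170],"dr": [0,0,0],"jaw": 0}])

```text
clock: 16.55
position: [459.4, -302.2, 206.2]
ee_rot: [-0.084, 0.996, -0.001, 0.003]
contact_force: [0.4, 0.6, -0.5]
gripper_width: 0.3
grasp_force: 0.0
```

>>> step_arm(motion=[{"slide": [0,-50,0],"dr": [0,0,0],"jaw": 0},{"slide": [0,-100,0],"dr": [0,0,0],"jaw": 0},{"slide": [0,-100,0],"dr": [0,0,0],"jaw": 0},{"slide": [0,-100,0],"dr": [0,0,0],"jaw": 0},{"slide": [0,-100,0],"dr": [0,0,0],"jaw": 0},{"slide": [0,-100,0],"dr": [0,0,0],"jaw": 0},{"slide": [0,-100,0],"dr": [0,0,0],"jaw": 0},{"slide": [0,-100,0],"dr": [0,0,0],"jaw": 0}])

```text
clock: 17.55
position: [475.1, -398.9, 203.5]
ee_rot: [-0.083, 0.997, -0.0, 0.0]
contact_force: [-0.0, 0.1, -0.5]
gripper_width: -0.1
grasp_force: 0.0
```

```bash
python3 - <<'E'
from h import *
where()
im=optics.get_image("top");cv2.imwrite("pics/top9.png",im);cv2.imwrite("pics/c9.png",cv2.resize(im[195:325,290:420],(600,600),interpolation=cv2.INTER_CUBIC))
E
```

```text
17.55 fix [-160.  -268.8] z 203.5 F [-0.   0.1 -0.5] -0.1
```

View pics/c9.png

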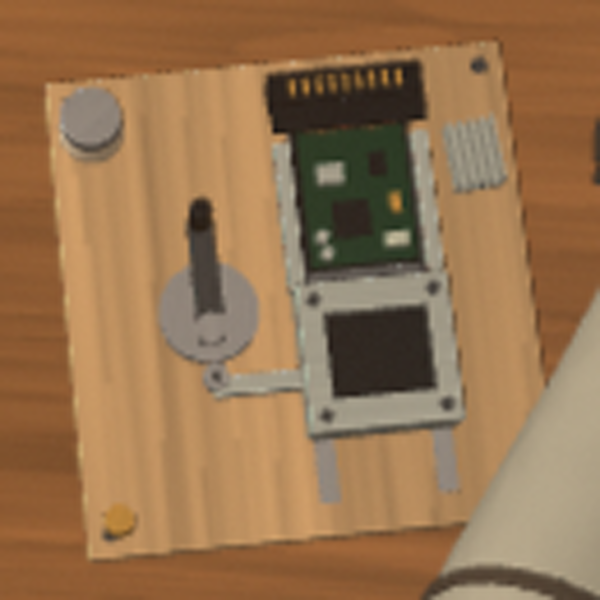

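The top crop shows the post at (200,212) straight ahead of the pivot, and the roller at (216,377) against the cam's low point. The board's copper edge is inside the connector, and the slide's rear top edge runs (309,438) to (463,424). Everything else is in place.

```bash
python3 - <<'E'
from h import *
f=lambda p,z:FR.T@(ray("top",*C(*p),z)[:2]-ft)
print("post",f((200,211),80),"disc",f((209,312),34),"roller",f((216,376),36),"rear",f((310,438),58),f((463,424),58))
a,b=[cv2.cvtColor(cv2.imread(p),cv2.COLOR_BGR2HSV) for p in("pics/top0.png","pics/top9.png")]
for h in(a,b): # dark plate on slide, centroid
    m=(h[258:302,362:386,2]<60).astype(np.uint8);n,_,st,ce=cv2.connectedComponentsWithStats(m);k=1+st[1:,4].argmax()
    u,v=ce[k]+[362,258];print(st[k],(FR.T@(ray("top",u,v,58)[:2]-ft)))
E
```

```text
post [18.52068163 75.74217025] disc [-33.26796404  74.66834601] roller [-71.80821004  74.575798  ] rear [-115.69642876   25.46315009] [-116.20803679  -63.02087362]
[  0  14  23  19 366] [-97.02321979 -19.80577361]
[  0   4  22  19 358] [-70.48735205 -20.54111055]
```

Travel measures about 26 mm and the roller is about 2 mm clear of the cam, so this is probably the stop. I'll confirm with one firmer push, since there is plenty of time.

>>> step_arm(motion=[{"slide": [0,50,0],"dr": [0,0,0],"jaw": 0},{"slide": [0,110,0],"dr": [0,0,0],"jaw": 0},{"slide": [0,170,0],"dr": [0,0,0],"jaw": 0},{"slide": [0,225,0],"dr": [0,0,0],"jaw": 0},{"slide": [0,250,20],"dr": [0,0,0],"jaw": 0},{"slide": [0,250,70],"dr": [0,0,0],"jaw": 0},{"slide": [0,250,120],"dr": [0,0,0],"jaw": 0},{"slide": [0,250,165],"dr": [0,0,0],"jaw": 0}])

```text
clock: 18.6
position: [433.8, -152.5, 37.2]
ee_rot: [-0.083, 0.997, -0.0, 0.001]
contact_force: [-0.1, -0.9, -0.3]
gripper_width: 0.2
grasp_force: 0.0
```

>>> step_arm(motion=[{"slide": [0,0,3],"dr": [0,0,0],"jaw": 0},{"slide": [-10,0,3],"dr": [0,0,0],"jaw": 0},{"slide": [-20,0,3],"dr": [0,0,0],"jaw": 0},{"slide": [-28,0,3],"dr": [0,0,0],"jaw": 0},{"slide": [-33,0,3],"dr": [0,0,0],"jaw": 0},{"slide": [-37,0,3],"dr": [0,0,0],"jaw": 0},{"slide": [-40,0,3],"dr": [0,0,0],"jaw": 0},{"slide": [-40,0,3],"dr": [0,0,0],"jaw": 0}])

```text
clock: 19.6
position: [466.7, -146.6, 34.5]
ee_rot: [-0.082, 0.997, 0.001, -0.007]
contact_force: [-9.7, -2.2, 7.9]
gripper_width: -0.3
grasp_force: 5.3
```

```bash
python3 -c "
from h import *
where()"
```

```text
19.6 fix [-126.6  -18.6] z 34.5 F [-9.7 -2.2  7.9] -0.3
```

Same position at a rising force. I'll push about 10 mm more in command, up to about 30 N, and then back off.

>>> step_arm(motion=[{"slide": [-1,0,0],"dr": [0,0,0],"jaw": 0},{"slide": [-2,0,0],"dr": [0,0,0],"jaw": 0},{"slide": [-3,0,0],"dr": [0,0,0],"jaw": 0},{"slide": [-4,0,0],"dr": [0,0,0],"jaw": 0},{"slide": [-6,0,0],"dr": [0,0,0],"jaw": 0},{"slide": [-8,0,0],"dr": [0,0,0],"jaw": 0},{"slide": [-8,0,0],"dr": [0,0,0],"jaw": 0},{"slide": [-8,0,0],"dr": [0,0,0],"jaw": 0}])

```text
clock: 20.6
position: [466.5, -146.4, 34.1]
ee_rot: [-0.081, 0.997, 0.001, -0.015]
contact_force: [-23.9, -5.8, 20.2]
gripper_width: -0.0
grasp_force: 12.3
```

```bash
python3 -c "
from h import *
where()"
```

```text
20.6 fix [-126.7  -18.3] z 34.1 F [-23.9  -5.8  20.2] -0.0
```

No motion at 24 N, so it is a hard stop and the slide is home. Backing off.

>>> step_arm(motion=[{"slide": [4,0,0],"dr": [0,0,0],"jaw": 0},{"slide": [16,0,0],"dr": [0,0,0],"jaw": 0},{"slide": [32,0,0],"dr": [0,0,0],"jaw": 0},{"slide": [40,0,-30],"dr": [0,0,0],"jaw": 0},{"slide": [40,0,-90],"dr": [0,0,0],"jaw": 0},{"slide": [40,0,-150],"dr": [0,0,0],"jaw": 0},{"slide": [40,-20,-170],"dr": [0,0,0],"jaw": 0},{"slide": [40,-60,-170],"dr": [0,0,0],"jaw": 0}])

```text
clock: 21.6
position: [453.1, -210.5, 208.5]
ee_rot: [-0.085, 0.996, -0.001, 0.004]
contact_force: [0.5, 0.0, -0.4]
gripper_width: 0.1
grasp_force: 0.0
```

>>> step_arm(motion=[{"slide": [0,-60,0],"dr": [0,0,0],"jaw": 0},{"slide": [0,-120,0],"dr": [0,0,0],"jaw": 0},{"slide": [0,-180,0],"dr": [0,0,0],"jaw": 0},{"slide": [0,-190,0],"dr": [0,0,0],"jaw": 0},{"slide": [0,-190,0],"dr": [0,0,0],"jaw": 0},{"slide": [0,-190,0],"dr": [0,0,0],"jaw": 0},{"slide": [0,-190,0],"dr": [0,0,0],"jaw": 0},{"slide": [0,-190,0],"dr": [0,0,0],"jaw": 0}])

```text
clock: 22.6
position: [483.1, -397.0, 205.9]
ee_rot: [-0.084, 0.996, -0.0, 0.0]
contact_force: [0.5, -0.3, 0.4]
gripper_width: -0.0
grasp_force: 0.0
```

```bash
python3 - <<'E'
from h import *
where()
im=optics.get_image("top");o=cv2.imread("pics/top9.png")
print("px changed in fixture",(cv2.absdiff(im,o)[200:300,295:385].max(2)>40).sum())
print(arm.job_done())
E
```

```text
22.6 fix [-151.8 -268.2] z 205.9 F [ 0.5 -0.3  0.4] -0.0
px changed in fixture 0
the job is handed in; nothing more can be done
None
```

The job is handed in at 22.6 s: the cam was pushed to its zero (measured within about 0.01 rad), then the slide pushed to its stop (no movement at about 24 N) with the board's edge in the connector, and the arm finished clear of everything.

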